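# Snap the parts case shut all round

## Task

Close the lid of the grey parts case by pressing its raised white rim down with the fingertips, section by section, until all four sections have snapped fully shut: first the end with the two black straps, then the two long sides in either order, and last the end with the pull tab. Only press: do not grip, lift, tip or shift the case, and leave the other things on the table where they are.

Things in the scene. Friction and masses are not known exactly. Their poses are not given: they have to be found in the camera images.
- case: Grey plastic parts case with white lid, 150 x 110 mm, about 1 kg, loose on the table. Origin: centre of its underside; z up; x along the 150 mm length from strap end to tab end; y across the width. The lid's middle (104 x 64 mm, top 54 mm above the table) is fixed; round it lies the rim in four sections that move straight down: rim top 65 mm above the table while proud, 58 mm shut.
- strap_end_top (a point): Top centre of the rim section at the strap end (case's -x; two black straps, 18 mm wide, run from it down the wall); it sinks with the section (65 mm above the table while proud, 58 mm when shut). The section is 22 (across the rim) x 110 mm seen from above. Its top centre is a good place to press.
- strap_end (a joint): How far the rim section at the strap end has been pressed down, in m: 0 = standing proud, 0.007 = snapped shut at its hard stop. It resists with about 8 N at first, less with depth and nothing at 4 mm; from there it snaps down to 0.007 by itself and stays. Let go earlier and it springs back to 0.
- side_p_top (a point): Top centre of the rim section along the long side at the case's +y; it sinks with the section (65 mm above the table while proud, 58 mm when shut). The section is 102 x 22 (across the rim) mm seen from above. Its top centre is a good place to press.
- side_p (a joint): How far the rim section along the long side at the case's +y has been pressed down, in m: 0 = standing proud, 0.007 = snapped shut at its hard stop. It resists with about 8 N at first, less with depth and nothing at 4 mm; from there it snaps down to 0.007 by itself and stays. Let go earlier and it springs back to 0.
- side_n_top (a point): Top centre of the rim section along the long side at the case's -y; it sinks with the section (65 mm above the table while proud, 58 mm when shut). The section is 102 x 22 (across the rim) mm seen from above. Its top centre is a good place to press.
- side_n (a joint): How far the rim section along the long side at the case's -y has been pressed down, in m: 0 = standing proud, 0.007 = snapped shut at its hard stop. It resists with about 8 N at first, less with depth and nothing at 4 mm; from there it snaps down to 0.007 by itself and stays. Let go earlier and it springs back to 0.
- tab_end_top (a point): Top centre of the rim section at the tab end (case's +x; a white pull tab, 40 mm wide, sticks out 17 mm beyond it and is not counted); it sinks with the section (65 mm above the table while proud, 58 mm when shut). The section is 22 (across the rim) x 110 mm seen from above. Its top centre is a good place to press.
- tab_end (a joint): How far the rim section at the tab end has been pressed down, in m: 0 = standing proud, 0.007 = snapped shut at its hard stop. It resists with about 8 N at first, less with depth and nothing at 4 mm; from there it snaps down to 0.007 by itself and stays. Let go earlier and it springs back to 0.
- eraser: Loose eraser block, 23 x 55 x 15 mm, beside one long side of the case; a bystander. Origin at the centre of its underside.
- weight: Loose brass check weight with a neck and knob, 29 mm across, 46 mm high, beside the other long side of the case; a bystander. Origin at the centre of its underside.
- tape_roll: Loose roll of brown tape lying flat, 104 mm across, 48 mm high; a bystander. Origin at the centre of its underside.
- card_pack: Loose banded pack of cards, 56 x 86 x 33 mm; a bystander. Origin at the centre of its underside.
- glue_stick: Loose glue stick standing up, 24 mm across, 86 mm high; a bystander. Origin at the centre of its underside.
- wedge: Loose beech wedge, 30 x 90 x 22 mm; a bystander. Origin at the centre of its underside.

How it is judged (in metres and radians):
On the way, in this order (a step that is already met when the one before it is completed fails the run):
1. the strap end is snapped shut (value of joint strap_end above 0.0055 m), for 0.1 s.
2. both long sides are snapped shut (value of joint each of side_p, side_n above 0.0055 m), for 0.1 s.
3. the tab end is snapped shut (value of joint tab_end above 0.0055 m), for 0.1 s.
At the end, for the whole second after the job is handed in: All four rim sections are down by more than 6 of their 7 mm; the case stands flat and still on the table within 30 mm of where it began; every other loose thing is within 30 mm of where it began (value of joint each of strap_end, side_p, side_n, tab_end above 0.006 m and distance of each of case, eraser, weight, tape_roll, card_pack, glue_stick, wedge from where it was at the start of the episode below 0.03 m and angle between case's own z axis and vertical below 0.06 rad and height (world z) of case below 0.006 m and linear speed of case below 0.02 m/s); the robot touches nothing.
It fails at once if a long side or the tab end is shut before the strap end (value of joint strap_end below 0.0055 m and value of joint any of side_p, side_n, tab_end above 0.0055 m).
It fails at once if the tab end is shut before both long sides (value of joint tab_end above 0.0055 m and value of joint any of side_p, side_n below 0.0055 m).
It fails at once if the case is lifted, tipped or shifted (15 mm up, 0.15 rad, 30 mm) (height (world z) of case above 0.015 m or angle between case's own z axis and vertical above 0.15 rad or distance of case from where it was at the start of the episode above 0.03 m).
It fails at once if another thing on the table is lifted or moved by 30 mm (distance of any of eraser, weight, tape_roll, card_pack, glue_stick, wedge from where it was at the start of the episode above 0.03 m).
It also fails if it takes over 54 s, if anything falls off the work surface, if the arm or the gripper's body presses on something with over 40 N, if the wrist force passes 120 N, or if a joint passes its speed limit or range.

## Robot

A 6-joint arm with a two-finger parallel gripper is mounted at the origin on a cart in front of the work surface, level with it; the furniture and walls round the work are solid. World frame = base frame: x ahead of the robot, y to its left, z up, the work surface at z = 0. Lengths are in mm, angles in rad, forces in N, time in s.
With the tool pointing down it reaches from about 350 to 875 mm from the base axis. Payload 4.2 kg.
Tool frame: the origin (TCP) lies midway between the tips of the shut fingers; the grasp point (between the pads) lies 19 mm behind it; z points along the fingers, y is the direction in which the jaws open and shut (so a half turn about z gives the same grasp; the last joint's range is limited). The gripper opens to 85 mm and grips with 20 to 120 N. Pads are 22 mm wide; open, the fingers measure 114 mm over their backs; the gripper's body (76 mm by 85 mm) begins 54 mm behind the grasp point. The pads swing forward as they close: fully open they stand 13 mm farther back than shut.
Start: joints at [-1.05, 0.385, 0.008, 0, -1.194, -0.259], TCP at [161.779, -603.678, 231.312] pointing down, gripper open.
Joint ranges: [-3.14, 3.14], [-1.21, 2.06], [-1.07, 1.41], [-3.16, 2.05], [-2.99, -0.16], [-3.1, 3.1]. Speed limits (rad/s): [2.79, 2.79, 3.14, 3.14, 3.14, 3.14].

## Interface

Orientations are given as a unit quaternion [x, y, z, w].
In Python, from bench import readout, optics, workorder, nets gives the robot as it stands. The module is installed in compiled form; this text tells all that it offers.
- The arm moves only by the tool move_arm, never from a script. Its argument "steps" is a list of rows, each a list of 7 numbers: the opening, from -1 (shut) to 1 (fully open), so that 0 is half open, then the shift along the world's x, y, z in mm, then the turn, a rotation vector about the world's x, y, z in rad. In form: [[gripper, tx, ty, tz, wx, wy, wz], ...]. A call has 1 to 5 rows; each row is the pose to reach, as a shift and turn from the pose commanded when the call began; what a row does not reach only later rows make up. A row lasts 1/12 s, in which the tool goes at most 41.7 mm and 7.16 degrees, less where a joint would pass 70% of its speed; a pose out of reach is approached as far as the arm can. A call with a gripper value outside its range is refused whole. The fingers move at their own pace and stop on an object; the grip force is fixed at half the most. Time passes only in rows, so rows that repeat a pose let the fingers close. It gives the time, the measured TCP pose, the force and the opening at its end, in the units of the state.
- readout.read_state(): the state, without advancing time (a new reading comes with each control period).
- optics.get_image(name): name is "side" or "top" or "wrist"; returns a dict with "frame" (400x640x3 uint8, blue, green, red), "fx", "fy", "cx", "cy" (pixels), "rvec" (rotation vector, rad) and "tvec" (3), from world to camera coordinates, as OpenCV has them. Camera axes: x right, y down, z forward; pixel columns grow to the right and rows downward; lengths in mm; the calibration is good to about 2 mm. A picture is of the moment at which its call begins. There is no depth.
- workorder.job_done(): hands the job in, once; it reports no verdict.
Trained networks look in a picture, given as the dict that the camera call returned (one of the last four; its "shot" number tells which), for a name from the list of things; names that differ only in an ending like _2 or _b are one class to them, and where a whole thing is asked for, a point or a joint stands for the part that bears it (a point fixed in the world has none). Each returns a list of dicts, best first, with "conf" (0 to 1); they miss things now and then, are a little off and sometimes report something else, mostly with a low value. They report only what shows in the picture. A call takes as long as a camera call.
- nets.silhouettes(name, picture): "region" (400x640 bool, what is visible of it) and "extent" ([left, top, right, bottom] in pixels, round what is visible of it).
- nets.tip_of(name, picture): "uv" ([column, row] in pixels: a listed point, or the origin of a listed thing).
The state is a dict: "clock": time; "joints": joint angles; "joint_vel": joint speeds; "joint_efforts": joint torques, N m; "position": TCP position; "ee_rot": TCP orientation; "contact_force": force on the tool from outside, world axes, zero at the start; "wrist_torque": the same for the moment, N m; "gripper_width": finger opening in mm.
Only numpy, scipy, OpenCV 4.12 (cv2) and the standard library are available. Lean on these libraries where they do the work, as an engineer would, in place of code of your own. Each camera call takes 0.05 s, during which the arm holds its last target.

## Working session

There is one attempt and no reset: what is moved stays moved. The work goes in short steps, Python scripts to look and compute and a tool call to move; the robot and the scene stay as the last step left them, time stands still between calls to the robot, and variables do not carry over. Pictures are saved under pics/ and viewed, and the job is handed in when it is done.

Besides the shell and the picture viewer there is one more tool, called after "Request:" by a JSON object that holds its "name" and its "arguments", one argument or row to a line. move_arm: Moves the arm, as the interface text tells. Its arguments: {"type":"object","properties":{"steps":{"type":"array","items":{"type":"array","items":{"type":"number"}}}},"required":["steps"]}

```bash
mkdir -p pics
cat > h.py <<'E'
import numpy as np,cv2
from bench import readout,optics,workorder,nets
def ray(p,uv,z):
    R,_=cv2.Rodrigues(np.array(p["rvec"],float));t=np.array(p["tvec"],float).ravel()
    d=R.T@np.array([(uv[0]-p["cx"])/p["fx"],(uv[1]-p["cy"])/p["fy"],1.]);c=-R.T@t
    return c+d*(z-c[2])/d[2]
def proj(p,X):
    K=np.array([[p["fx"],0,p["cx"]],[0,p["fy"],p["cy"]],[0,0,1.]])
    return cv2.projectPoints(np.array(X,float).reshape(-1,3),np.array(p["rvec"],float),np.array(p["tvec"],float),K,None)[0].reshape(-1,2)
E
python3 - <<'E'
from h import *
for n in ["top","side"]:
    p=optics.get_image(n);cv2.imwrite(f"pics/{n}0.png",p["frame"])
    for k in ["strap_end_top","side_p_top","side_n_top","tab_end_top"]:
        for r in nets.tip_of(k,p)[:2]: print(n,k,np.round(r["uv"],1),round(r["conf"],2),np.round(ray(p,r["uv"],65),1))
    for k in ["case","glue_stick","weight","eraser"]:
        for r in nets.tip_of(k,p)[:2]: print(n,k,np.round(r["uv"],1),round(r["conf"],2),np.round(ray(p,r["uv"],0),1))
s=readout.read_state();print({k:np.round(v,3) for k,v in s.items()})
E
```

```text
top strap_end_top [272.9 262.6] 0.81 [438.3 102.9  65. ]
top strap_end_top [273.  238.2] 0.19 [511.3 104.8  65. ]
top side_p_top [259.8 241.3] 0.61 [501.  144.2  65. ]
top side_n_top [286.4 238.8] 0.76 [510.5  64.5  65. ]
top tab_end_top [269.6 218.2] 0.8 [571.1 116.9  65. ]
top tab_end_top [241.3 232.5] 0.62 [526.  200.8  65. ]
top case [275.7 240.7] 0.88 [502.2 100.8   0. ]
top glue_stick [292.2 155.4] 0.54 [773.2  56.4   0. ]
top weight [305.4 225.7] 0.54 [551.6   8.8   0. ]
top weight [205.8 186.3] 0.3 [667.9 326.6   0. ]
top eraser [242.5 232.7] 0.65 [524.7 205.8   0. ]
side strap_end_top [359.9 230.7] 0.67 [433.3  94.7  65. ]
side side_p_top [335.2 237.7] 0.78 [489.7 147.3  65. ]
side side_n_top [337.3 218.9] 0.52 [509.7  70.1  65. ]
side tab_end_top [311.2 224. ] 0.73 [573.1 118.7  65. ]
side tab_end_top [333.2 235.1] 0.63 [498.4 139.4  65. ]
side case [337.  242.7] 0.83 [497.6 101.1   0. ]
side case [335.2 234.5] 0.4 [514.   69.8  -0. ]
side glue_stick [262.4 215.6] 0.54 [758.3  71.7   0. ]
side weight [327.4 220.4] 0.55 [557.7  18.1   0. ]
side eraser [322.8 266. ] 0.61 [505.1 203.4   0. ]
{'clock': np.float64(0.9), 'joints': array([-1.05 ,  0.385,  0.008, -0.   , -1.194, -0.259]), 'joint_vel': array([ 0.   , -0.001,  0.001, -0.   ,  0.001, -0.001]), 'joint_efforts': array([ 1.0000e-03, -3.9208e+01,  1.8862e+01,  4.1910e+00, -0.0000e+00,
        0.0000e+00]), 'position': array([ 161.769, -603.672,  231.319]), 'ee_rot': array([-0.131,  0.991,  0.   ,  0.   ]), 'contact_force': array([ 0.016, -0.284,  0.3  ]), 'wrist_torque': array([-0.057,  0.   , -0.005]), 'gripper_width': np.float64(85.338)}
```

Run:
```python
import cv2
a=cv2.imread("pics/top0.png");b=cv2.imread("pics/side0.png")
cv2.imwrite("pics/tc.png",cv2.resize(a[140:300,180:380],None,fx=4,fy=3.6))
cv2.imwrite("pics/sc.png",cv2.resize(b[170:300,240:420],None,fx=4.4,fy=4.4))
```

```text
(no output)
```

View pics/tc.png

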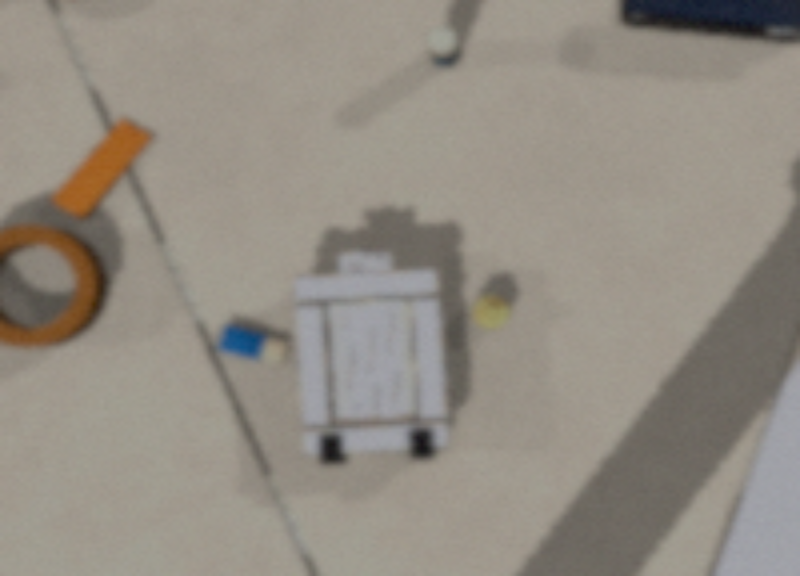

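View pics/sc.png

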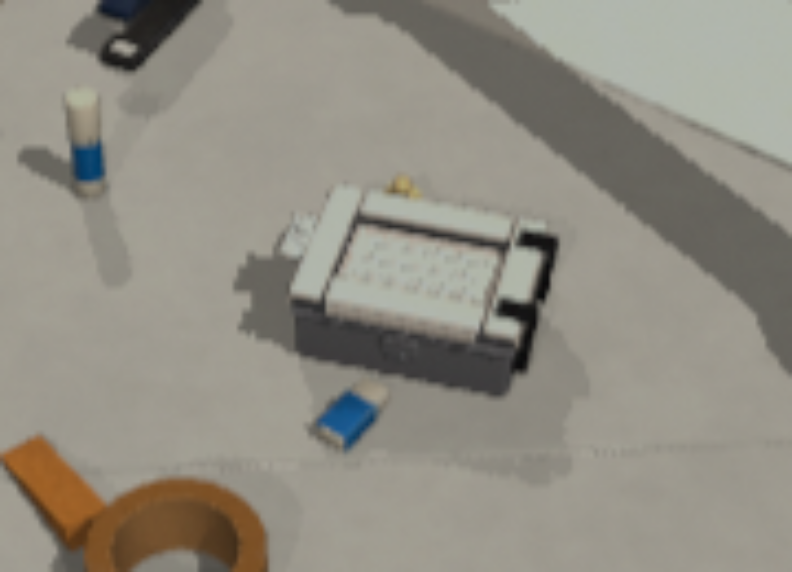

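View pics/top0.png

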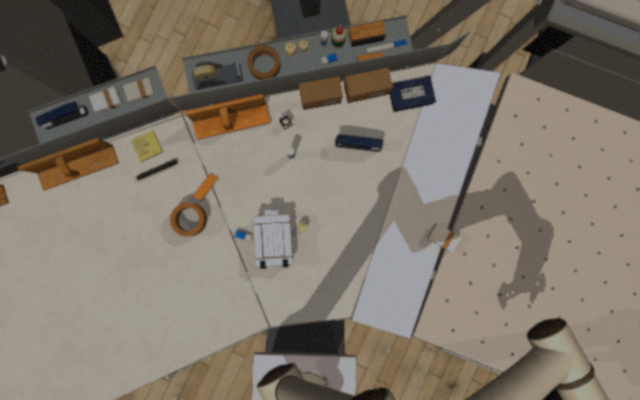

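```bash
python3 - <<'E'
from h import *
from scipy.optimize import least_squares
P={n:optics.get_image(n) for n in ["top","side"]}
top=[(180+x/4,140+y/3.6) for x,y in [(295,281),(437,270),(449,445),(303,453)]]
print([np.round(ray(P["top"],q,65),1) for q in top])
side=[(240+x/4.4,170+y/4.4) for x,y in [(338,184),(293,298)]]
print([np.round(ray(P["side"],q,65),1) for q in side])
names=["strap_end_top","side_p_top","side_n_top","tab_end_top"]
loc=np.array([[-64,0],[0,44],[0,-44],[64,0]])
obs=[]
for n in P:
    for k,l in zip(names,loc):
        r=nets.tip_of(k,P[n])
        if r: obs.append((n,l,ray(P[n],r[0]["uv"],65)[:2],2. if n=="side" else 3))
for q,l in zip(top,[(75,55),(75,-55),(-75,-55),(-75,55)]): obs.append(("top",l,ray(P["top"],q,65)[:2],2.))
for q,l in zip(side,[(75,-55),(75,55)]): obs.append(("side",l,ray(P["side"],q,65)[:2],2.))
def f(x):
    c,s=np.cos(x[2]),np.sin(x[2]);R=np.array([[c,-s],[s,c]])
    return np.concatenate([(x[:2]+R@np.array(l)-o)/w for _,l,o,w in obs])
s=least_squares(f,[503,105,.1],loss="soft_l1");x=s.x;print(x,np.degrees(x[2]));print(np.round(f(x).reshape(-1,2),1))
c,sn=np.cos(x[2]),np.sin(x[2]);R=np.array([[c,-sn],[sn,c]])
for k,l in zip(names,loc): print(k,np.round(x[:2]+R@l,1))
for n,p in P.items():
    im=cv2.resize(p["frame"],None,fx=4,fy=4)
    for w,h,z in [(75,55,65),(52,32,54),(75,55,0)]:
        q=[[*(x[:2]+R@np.array(l)),z] for l in [(w,h),(w,-h),(-w,-h),(-w,h)]]
        cv2.polylines(im,[np.round(proj(p,q)*4+2).astype(int)],True,(0,0,255) if z else (0,255,0),1)
    a,b=proj(p,[[*x[:2],40]])[0]*4
    cv2.imwrite(f"pics/ov_{n}.png",im[int(b)-200:int(b)+200,int(a)-250:int(a)+250])
E
python3 -c "
import cv2,numpy as np
cv2.imwrite('pics/ov.png',cv2.resize(np.hstack([cv2.imread('pics/ov_top.png')[:,60:440],cv2.imread('pics/ov_side.png')[:,60:440]]),None,fx=1.05,fy=1.05))"
```

```text
[array([570.4, 164.7,  65. ]), array([582.3,  57.9,  65. ]), array([436.8,  44.8,  65. ]), array([427.4, 154.1,  65. ])]
[array([577.1,  62.2,  65. ]), array([564.4, 176.5,  65. ])]
[5.03227324e+02 1.08195632e+02 1.11734518e-01] 6.40191632669031
[[-2.7 -0.2]
 [-2.4 -0.7]
 [-0.9  1.3]
 [-3.8  2. ]
 [-1.1 -5.3]
 [ 2.9  4.1]
 [-0.3 -1.5]
 [ 3.4 -2.1]
 [ 0.6  3.3]
 [ 0.8  2. ]
 [-1.   0.2]
 [-2.4  0.2]
 [ 3.4 -0.2]
 [ 3.6 -2.6]]
strap_end_top [439.6 101.1]
side_p_top [498.3 151.9]
side_n_top [508.1  64.5]
tab_end_top [566.8 115.3]
```

View pics/ov.png

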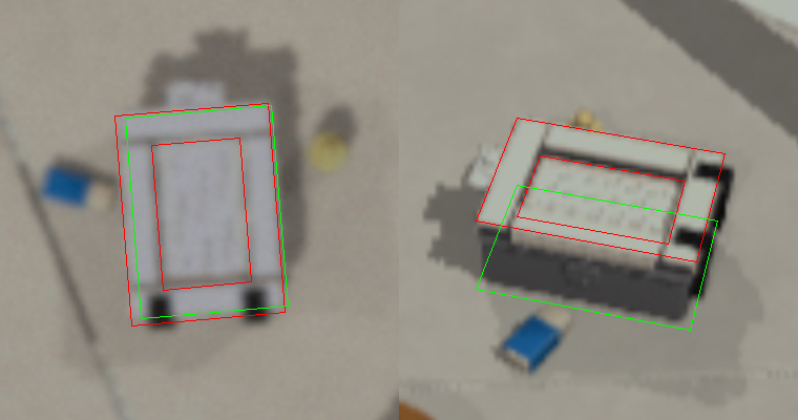

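Request:
{"name": "move_arm", "arguments": {
  "steps": [
    [-1, 17, 34, 5, 0, 0, 0],
    [-1, 34, 68, 10, 0, 0, 0],
    [-1, 51, 102, 15, 0, 0, 0],
    [-1, 68, 136, 20, 0, 0, 0],
    [-1, 85, 170, 20, 0, 0, 0]
  ]
}}

```text
clock: 1.82
position: [247.5, -432.7, 252.4]
ee_rot: [-0.13, 0.991, -0.001, 0.001]
contact_force: [1.4, -0.5, 0.2]
gripper_width: 25.5
```

Request:
{"name": "move_arm", "arguments": {
  "steps": [
    [-1, 17, 34, 5, 0, 0, 0],
    [-1, 34, 68, 10, 0, 0, 0],
    [-1, 51, 102, 15, 0, 0, 0],
    [-1, 68, 136, 20, 0, 0, 0],
    [-1, 85, 170, 20, 0, 0, -0.1]
  ]
}}

```text
clock: 2.23
position: [331.8, -264.2, 272.7]
ee_rot: [-0.083, 0.997, -0.001, 0.001]
contact_force: [1.0, -1.0, 0.2]
gripper_width: -0.2
```

Request:
{"name": "move_arm", "arguments": {
  "steps": [
    [-1, 17, 34, 5, 0, 0, 0],
    [-1, 34, 68, 10, 0, 0, 0],
    [-1, 51, 102, 15, 0, 0, 0],
    [-1, 68, 136, 20, 0, 0, 0],
    [-1, 85, 170, 20, 0, 0, -0.05]
  ]
}}

```text
clock: 2.65
position: [416.8, -93.9, 292.9]
ee_rot: [-0.059, 0.998, -0.0, 0.002]
contact_force: [1.0, -0.7, 0.0]
gripper_width: 0.1
```

Request:
{"name": "move_arm", "arguments": {
  "steps": [
    [-1, 5, 34, 0, 0, 0, 0],
    [-1, 10, 68, 0, 0, 0, 0],
    [-1, 15, 102, 0, 0, 0, 0],
    [-1, 20, 136, 0, 0, 0, 0],
    [-1, 24, 170, 0, 0, 0, 0]
  ]
}}

```text
clock: 3.07
position: [439.8, 76.1, 291.7]
ee_rot: [-0.059, 0.998, 0.0, 0.0]
contact_force: [0.2, -0.3, 0.0]
gripper_width: 0.4
```

Run:
```python
from h import *
p=optics.get_image("wrist");cv2.imwrite("pics/w1.png",p["frame"])
s=readout.read_state();print({k:np.round(v,3) for k,v in s.items()})
for k,z in [("strap_end_top",65),("side_p_top",65),("side_n_top",65),("tab_end_top",65),("case",0),("weight",0),("eraser",0)]:
    for r in nets.tip_of(k,p)[:2]: print(k,np.round(r["uv"],1),round(r["conf"],2),np.round(ray(p,r["uv"],z),1))
```

```text
{'clock': np.float64(3.117), 'joints': array([ 5.440e-01,  3.400e-02, -2.950e-01, -1.000e-03, -1.240e+00,
       -1.993e+00]), 'joint_vel': array([-0.074, -0.01 , -0.023,  0.015, -0.019,  0.146]), 'joint_efforts': array([ -0.318, -24.103,  18.429,   4.369,  -0.391,  -0.206]), 'position': array([441.216,  80.164, 291.456]), 'ee_rot': array([-0.061,  0.998,  0.001,  0.001]), 'contact_force': array([1.396, 3.236, 0.06 ]), 'wrist_torque': array([ 0.392, -0.114, -0.026]), 'gripper_width': np.float64(-0.249)}
strap_end_top [335.3 168.6] 0.94 [442.2  96.   65. ]
side_p_top [372.4 222.9] 0.59 [500.6 147.   65. ]
side_n_top [296.  222.8] 0.61 [510.8  59.4  65. ]
weight [262.1 226.7] 0.78 [547.7  12.7   0. ]
eraser [403.  223.7] 0.56 [520.8 202.6   0. ]
```

View pics/w1.png

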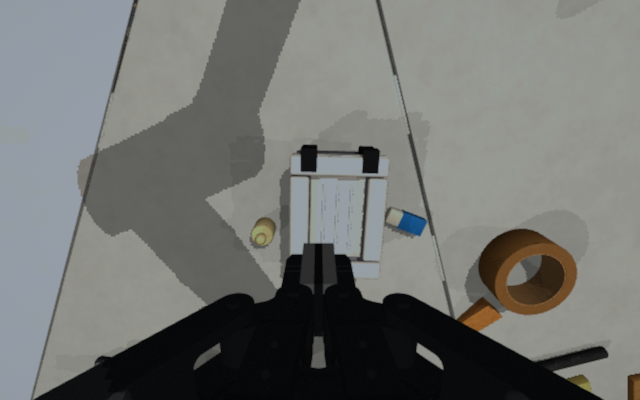

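Request:
{"name": "move_arm", "arguments": {
  "steps": [
    [-1, 0, 5, -30, 0, 0, 0],
    [-1, 0, 20, -60, 0, 0, 0],
    [-1, 0, 20, -90, 0, 0, 0],
    [-1, 0, 20, -90, 0, 0, 0],
    [-1, 0, 20, -90, 0, 0, 0]
  ]
}}

```text
clock: 3.88
position: [439.5, 93.1, 201.0]
ee_rot: [-0.058, 0.998, -0.001, -0.001]
contact_force: [0.0, -0.3, 1.0]
gripper_width: 0.2
```

Request:
{"name": "move_arm", "arguments": {
  "steps": [
    [-1, 0, 0, 0, 0, 0, 0],
    [-1, 0, 0, 0, 0, 0, 0]
  ]
}}

```text
clock: 4.05
position: [441.3, 94.4, 203.5]
ee_rot: [-0.059, 0.998, 0.001, 0.002]
contact_force: [0.2, -0.1, 0.1]
gripper_width: 0.0
```

Run:
```python
from h import *
p=optics.get_image("wrist")
im=cv2.resize(p["frame"][60:340,200:520],None,fx=2.1,fy=2.1,interpolation=cv2.INTER_CUBIC);cv2.imwrite("pics/w2.png",im)
import pickle;pickle.dump({k:p[k] for k in p},open("w2.pkl","wb"))
s=readout.read_state();print({k:np.round(s[k],3) for k in ["position","contact_force","ee_rot"]})
for k,z in [("strap_end_top",65),("side_p_top",65),("side_n_top",65),("tab_end_top",65),("case",0),("weight",0),("eraser",0)]:
    for r in nets.tip_of(k,p)[:2]: print(k,np.round(r["uv"],1),round(r["conf"],2),np.round(ray(p,r["uv"],z),1))
print(proj(p,[s["position"]]))
```

```text
{'position': array([441.06 ,  94.438, 203.349]), 'contact_force': array([-0.334, -0.193,  0.883]), 'ee_rot': array([-0.059,  0.998,  0.001,  0.002])}
strap_end_top [327.7 184.3] 0.8 [439.8 103.1  65. ]
side_p_top [368.3 254.8] 0.97 [501.1 147.9  65. ]
side_p_top [540.6 295.9] 0.33 [524.7 316.4  65. ]
side_n_top [272.8 249.6] 0.9 [505.9  61.5  65. ]
case [320.7 225.4] 0.8 [503.6 105.3   0. ]
weight [239.1 251.8] 0.8 [545.5  18.9   0. ]
eraser [404.6 248.1] 0.8 [519.7 201.    0. ]
[[317.50276374 263.04495896]]
```

View pics/w2.png

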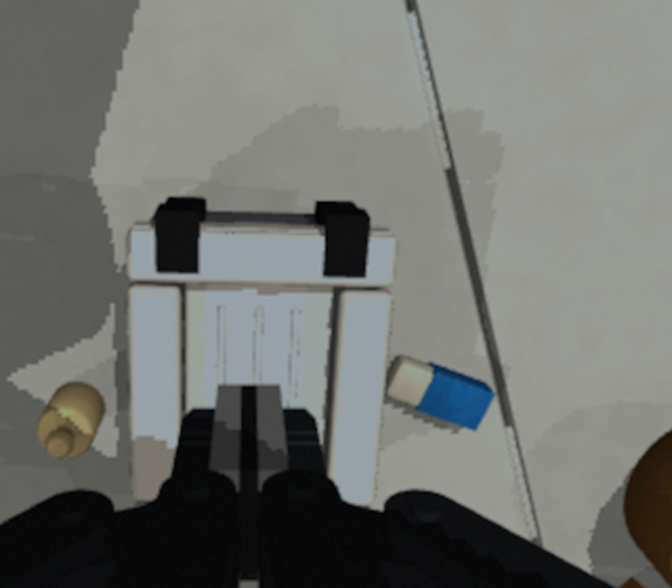

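Run:
```python
from h import *
import pickle;p=pickle.load(open("w2.pkl","rb"))
pts=[(131,228),(393,233),(395,286),(128,282),(134,498),(375,502),(341,292),(181,287)]
for x,y in pts: print((x,y),np.round(ray(p,(200+x/2.1,60+y/2.1),65),1))
```

```text
(131, 228) [432.6  47.1  65. ]
(393, 233) [422.5 151.1  65. ]
(395, 286) [444.2 155.8  65. ]
(128, 282) [455.2  47.4  65. ]
(134, 498) [556.1  56.9  65. ]
(375, 502) [545.7 164.9  65. ]
(341, 292) [449.3 134.3  65. ]
(181, 287) [454.8  69.1  65. ]
```

Request:
{"name": "move_arm", "arguments": {
  "steps": [
    [-1, -1, 4, -30, 0, 0, 0],
    [-1, -1, 4, -65, 0, 0, 0],
    [-1, -1, 4, -100, 0, 0, 0],
    [-1, -1, 4, -120, 0, 0, 0],
    [-1, -1, 4, -124, 0, 0, 0]
  ]
}}

```text
clock: 4.87
position: [436.4, 96.9, 74.0]
ee_rot: [-0.059, 0.998, -0.002, -0.004]
contact_force: [0.5, 0.4, -0.4]
gripper_width: 0.2
```

Request:
{"name": "move_arm", "arguments": {
  "steps": [
    [-1, 0, 0, 0, 0, 0, 0],
    [-1, 0, 0, -3, 0, 0, 0],
    [-1, 0, 0, -6, 0, 0, 0],
    [-1, 0, 0, -8, 0, 0, 0],
    [-1, 0, 0, -8, 0, 0, 0]
  ]
}}

```text
clock: 5.28
position: [439.2, 98.5, 69.9]
ee_rot: [-0.059, 0.998, 0.0, 0.001]
contact_force: [0.8, 0.0, -0.0]
gripper_width: -0.1
```

Run:
```python
from h import *
p=optics.get_image("wrist");cv2.imwrite("pics/w3.png",p["frame"])
s=readout.read_state();print({k:np.round(s[k],3) for k in ["position","contact_force","ee_rot"]})
```

```text
{'position': array([439.202,  98.479,  69.946]), 'contact_force': array([ 0.218, -1.188, -0.423]), 'ee_rot': array([-0.059,  0.998,  0.   ,  0.001])}
```

View pics/w3.png

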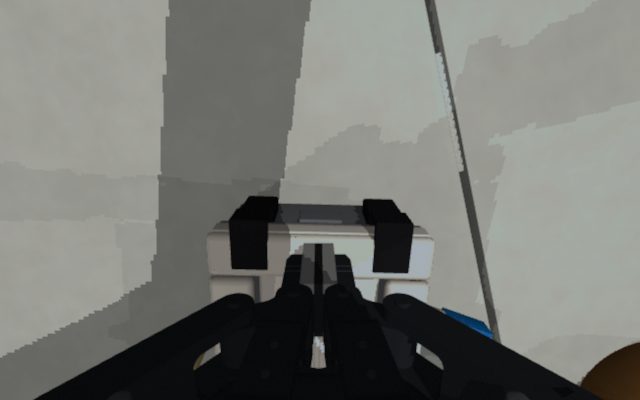

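Request:
{"name": "move_arm", "arguments": {
  "steps": [
    [-1, 0, 0, -3, 0, 0, 0],
    [-1, 0, 0, -5, 0, 0, 0],
    [-1, 0, 0, -7, 0, 0, 0],
    [-1, 0, 0, -9, 0, 0, 0],
    [-1, 0, 0, -9, 0, 0, 0]
  ]
}}

```text
clock: 5.75
position: [438.7, 98.2, 60.1]
ee_rot: [-0.059, 0.998, -0.0, -0.0]
contact_force: [0.5, -0.7, -0.7]
gripper_width: -0.1
```

Request:
{"name": "move_arm", "arguments": {
  "steps": [
    [-1, 0, 0, -2, 0, 0, 0],
    [-1, 0, 0, -3, 0, 0, 0],
    [-1, 0, 0, -4, 0, 0, 0],
    [-1, 0, 0, -4, 0, 0, 0]
  ]
}}

```text
clock: 6.08
position: [439.1, 98.4, 57.9]
ee_rot: [-0.059, 0.998, -0.0, 0.0]
contact_force: [-5.5, 0.9, 16.0]
gripper_width: 0.0
```

Request:
{"name": "move_arm", "arguments": {
  "steps": [
    [-1, 0, 0, 15, 0, 0, 0],
    [-1, 0, 0, 30, 0, 0, 0],
    [-1, 20, 17, 35, 0, 0, 0],
    [-1, 40, 34, 35, 0, 0, 0],
    [-1, 59, 51, 35, 0, 0, 0]
  ]
}}

```text
clock: 6.5
position: [498.9, 149.9, 92.0]
ee_rot: [-0.059, 0.998, 0.0, 0.001]
contact_force: [0.0, 0.2, 0.3]
gripper_width: 0.4
```

Request:
{"name": "move_arm", "arguments": {
  "steps": [
    [-1, 0, 0, -10, 0, 0, 0],
    [-1, 0, 0, -18, 0, 0, 0],
    [-1, 0, 0, -21, 0, 0, 0],
    [-1, 0, 0, -21, 0, 0, 0]
  ]
}}

```text
clock: 6.83
position: [496.1, 148.1, 68.7]
ee_rot: [-0.059, 0.998, -0.001, -0.002]
contact_force: [-0.1, -0.8, 0.9]
gripper_width: -0.2
```

Run:
```python
from h import *
p=optics.get_image("wrist");cv2.imwrite("pics/w4.png",p["frame"])
q=optics.get_image("side");cv2.imwrite("pics/s4.png",cv2.resize(q["frame"][170:300,240:420],None,fx=4.4,fy=4.4))
s=readout.read_state();print({k:np.round(s[k],3) for k in ["clock","position","contact_force","ee_rot"]})
```

```text
{'clock': np.float64(6.933), 'position': array([497.178, 148.641,  70.073]), 'contact_force': array([0.587, 0.709, 0.655]), 'ee_rot': array([-0.059,  0.998, -0.   , -0.001])}
```

View pics/w4.png

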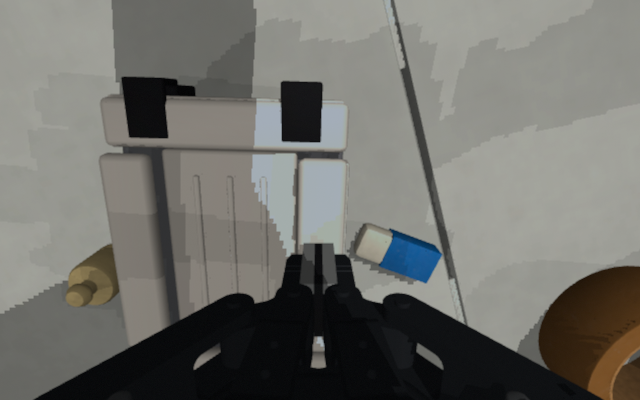

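View pics/s4.png

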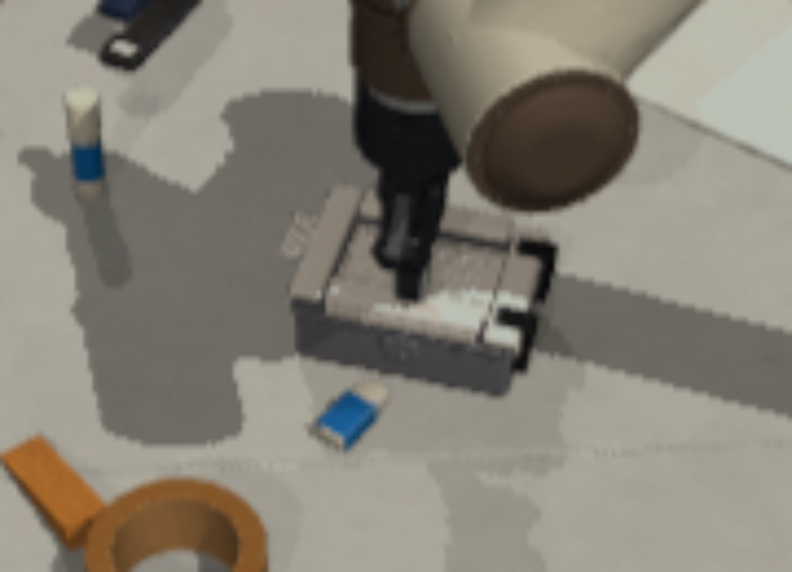

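Request:
{"name": "move_arm", "arguments": {
  "steps": [
    [-1, 1, 1, -4, 0, 0, 0],
    [-1, 1, 1, -7, 0, 0, 0],
    [-1, 1, 1, -10, 0, 0, 0],
    [-1, 1, 1, -12, 0, 0, 0],
    [-1, 1, 1, -13, 0, 0, 0]
  ]
}}

```text
clock: 7.35
position: [499.3, 150.4, 58.0]
ee_rot: [-0.059, 0.998, 0.0, 0.001]
contact_force: [-4.2, -0.2, 14.6]
gripper_width: -0.1
```

Request:
{"name": "move_arm", "arguments": {
  "steps": [
    [-1, 0, 0, -1, 0, 0, 0],
    [-1, 0, 0, -1, 0, 0, 0]
  ]
}}

```text
clock: 7.52
position: [499.3, 150.5, 58.0]
ee_rot: [-0.059, 0.998, 0.0, 0.001]
contact_force: [-2.5, -1.2, 11.2]
gripper_width: -0.1
```

Request:
{"name": "move_arm", "arguments": {
  "steps": [
    [-1, 0, 0, 20, 0, 0, 0],
    [-1, 0, 0, 35, 0, 0, 0],
    [-1, 3, -30, 35, 0, 0, 0],
    [-1, 6, -60, 35, 0, 0, 0],
    [-1, 8, -88, 35, 0, 0, 0]
  ]
}}

```text
clock: 7.93
position: [506.8, 61.6, 91.5]
ee_rot: [-0.059, 0.998, 0.0, 0.0]
contact_force: [0.3, -0.3, 0.1]
gripper_width: 0.1
```

Request:
{"name": "move_arm", "arguments": {
  "steps": [
    [-1, 0, 0, -10, 0, 0, 0],
    [-1, 0, 0, -16, 0, 0, 0],
    [-1, 0, 0, -20, 0, 0, 0],
    [-1, 0, 0, -20, 0, 0, 0]
  ]
}}

```text
clock: 8.27
position: [506.2, 62.6, 70.1]
ee_rot: [-0.059, 0.998, -0.0, -0.001]
contact_force: [-0.3, 0.2, -0.0]
gripper_width: 0.1
```

Run:
```python
from h import *
p=optics.get_image("wrist");cv2.imwrite("pics/w5.png",p["frame"])
s=readout.read_state();print({k:np.round(s[k],3) for k in ["clock","position","contact_force","ee_rot"]})
```

```text
{'clock': np.float64(8.317), 'position': array([506.565,  62.86 ,  70.656]), 'contact_force': array([-0.566,  0.256,  0.355]), 'ee_rot': array([-0.059,  0.998, -0.   , -0.001])}
```

View pics/w5.png

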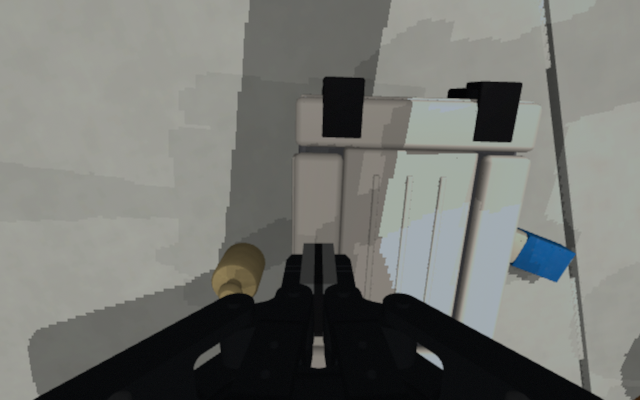

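Request:
{"name": "move_arm", "arguments": {
  "steps": [
    [-1, 0, 0, -4, 0, 0, 0],
    [-1, 0, 0, -7, 0, 0, 0],
    [-1, 0, 0, -10, 0, 0, 0],
    [-1, 0, 0, -13, 0, 0, 0],
    [-1, 0, 0, -15, 0, 0, 0]
  ]
}}

```text
clock: 8.73
position: [507.5, 62.9, 57.8]
ee_rot: [-0.06, 0.998, -0.0, 0.0]
contact_force: [-8.9, 3.0, 26.6]
gripper_width: 0.2
```

Request:
{"name": "move_arm", "arguments": {
  "steps": [
    [-1, 0, 0, 0, 0, 0, 0],
    [-1, 0, 0, 0, 0, 0, 0]
  ]
}}

```text
clock: 8.9
position: [507.4, 62.9, 58.0]
ee_rot: [-0.06, 0.998, 0.0, 0.001]
contact_force: [-3.1, 1.0, 10.9]
gripper_width: -0.2
```

Now the tab end at (566.7, 113): +59, +50.

Request:
{"name": "move_arm", "arguments": {
  "steps": [
    [-1, 0, 0, 20, 0, 0, 0],
    [-1, 0, 0, 35, 0, 0, 0],
    [-1, 20, 17, 35, 0, 0, 0],
    [-1, 40, 34, 35, 0, 0, 0],
    [-1, 59, 50, 35, 0, 0, 0]
  ]
}}

```text
clock: 9.32
position: [566.7, 113.2, 91.7]
ee_rot: [-0.059, 0.998, 0.0, 0.001]
contact_force: [0.4, -0.7, 0.1]
gripper_width: 0.4
```

Request:
{"name": "move_arm", "arguments": {
  "steps": [
    [-1, 0, 0, -10, 0, 0, 0],
    [-1, 0, 0, -16, 0, 0, 0],
    [-1, 0, 0, -20, 0, 0, 0],
    [-1, 0, 0, -20, 0, 0, 0]
  ]
}}

```text
clock: 9.65
position: [564.1, 111.4, 69.6]
ee_rot: [-0.059, 0.998, -0.001, -0.002]
contact_force: [-0.1, 0.1, -0.2]
gripper_width: -0.1
```

Run:
```python
from h import *
p=optics.get_image("wrist");cv2.imwrite("pics/w6.png",p["frame"])
q=optics.get_image("side");cv2.imwrite("pics/s6.png",cv2.resize(q["frame"][170:300,240:420],None,fx=4.4,fy=4.4))
s=readout.read_state();print({k:np.round(s[k],3) for k in ["clock","position","contact_force","ee_rot"]})
```

```text
{'clock': np.float64(9.75), 'position': array([565.183, 111.696,  71.081]), 'contact_force': array([1.209, 0.239, 0.565]), 'ee_rot': array([-0.059,  0.998, -0.   , -0.   ])}
```

View pics/w6.png

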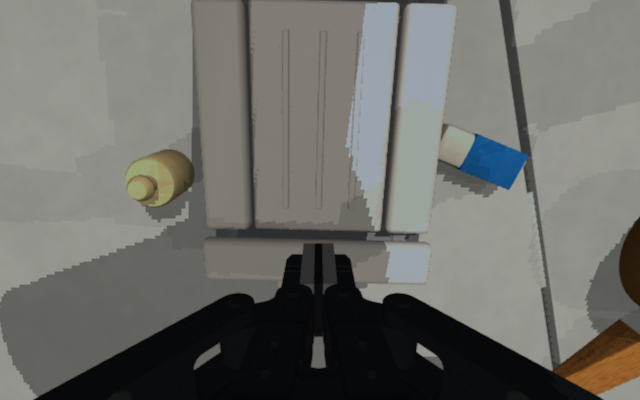

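View pics/s6.png

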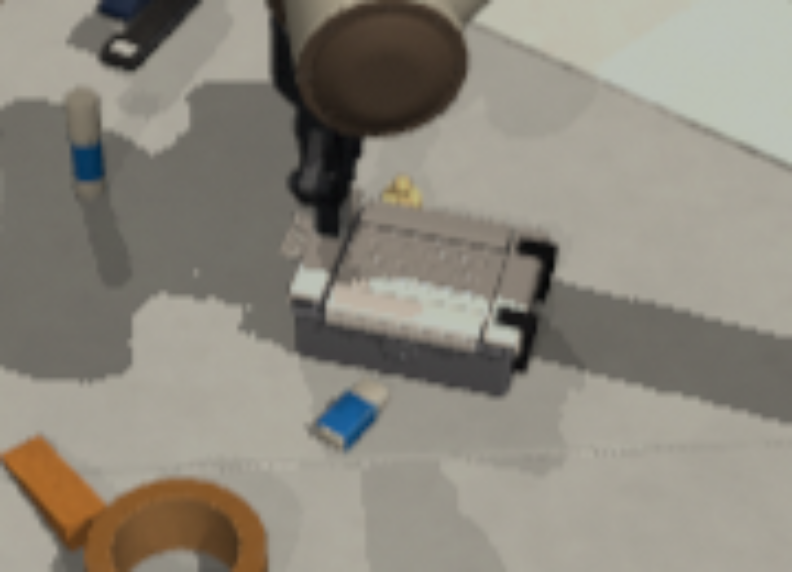

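Request:
{"name": "move_arm", "arguments": {
  "steps": [
    [-1, 0, 0, -4, 0, 0, 0],
    [-1, 0, 0, -7, 0, 0, 0],
    [-1, 0, 0, -10, 0, 0, 0],
    [-1, 0, 0, -13, 0, 0, 0],
    [-1, 0, 0, -15, 0, 0, 0]
  ]
}}

```text
clock: 10.17
position: [566.3, 112.3, 57.9]
ee_rot: [-0.059, 0.998, -0.0, 0.001]
contact_force: [-5.9, 0.7, 21.1]
gripper_width: 0.3
```

Request:
{"name": "move_arm", "arguments": {
  "steps": [
    [-1, 0, 0, 0, 0, 0, 0],
    [-1, 0, 0, 0, 0, 0, 0]
  ]
}}

```text
clock: 10.33
position: [566.2, 112.3, 58.0]
ee_rot: [-0.059, 0.998, -0.0, 0.001]
contact_force: [-3.2, -1.8, 9.9]
gripper_width: -0.1
```

Request:
{"name": "move_arm", "arguments": {
  "steps": [
    [-1, 0, 0, 20, 0, 0, 0],
    [-1, 0, 0, 50, 0, 0, 0],
    [-1, -20, -30, 90, 0, 0, 0],
    [-1, -50, -60, 120, 0, 0, 0],
    [-1, -90, -60, 150, 0, 0, 0]
  ]
}}

```text
clock: 10.75
position: [496.4, 55.7, 189.6]
ee_rot: [-0.058, 0.998, -0.0, -0.0]
contact_force: [0.7, 0.5, 0.6]
gripper_width: -0.2
```

Request:
{"name": "move_arm", "arguments": {
  "steps": [
    [-1, -10, -40, 0, 0, 0, 0],
    [-1, -15, -80, 0, 0, 0, 0],
    [-1, -15, -120, 0, 0, 0, 0],
    [-1, -15, -140, 0, 0, 0, 0],
    [-1, -15, -140, 0, 0, 0, 0]
  ]
}}

```text
clock: 11.17
position: [480.7, -85.7, 189.0]
ee_rot: [-0.056, 0.998, -0.0, 0.0]
contact_force: [0.1, -0.5, -0.1]
gripper_width: -0.0
```

Run:
```python
from h import *
q=optics.get_image("side");b=cv2.resize(q["frame"][200:270,290:390],None,fx=7.5,fy=7.5,interpolation=cv2.INTER_CUBIC)
cv2.imwrite("pics/s7.png",b)
p=optics.get_image("top");cv2.imwrite("pics/t7.png",cv2.resize(p["frame"][140:300,180:380],None,fx=4,fy=3.6))
s=readout.read_state();print({k:np.round(s[k],3) for k in ["clock","position","contact_force"]})
```

```text
{'clock': np.float64(11.267), 'position': array([481.145, -83.328, 188.856]), 'contact_force': array([0.206, 0.615, 0.065])}
```

View pics/s7.png

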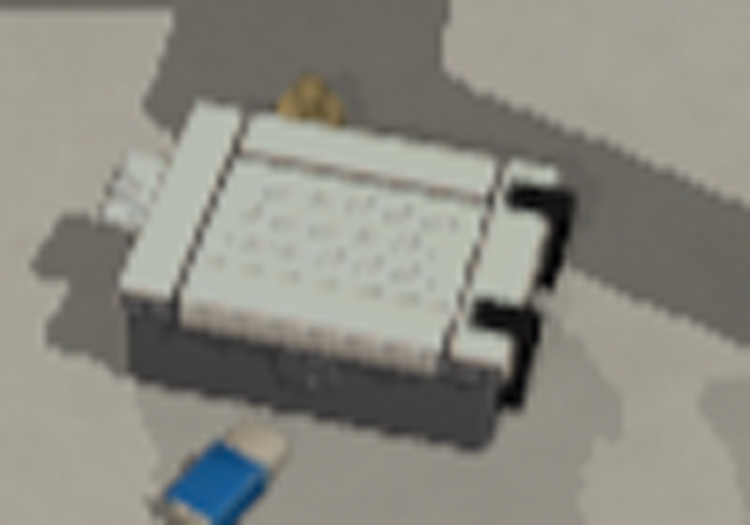

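View pics/t7.png

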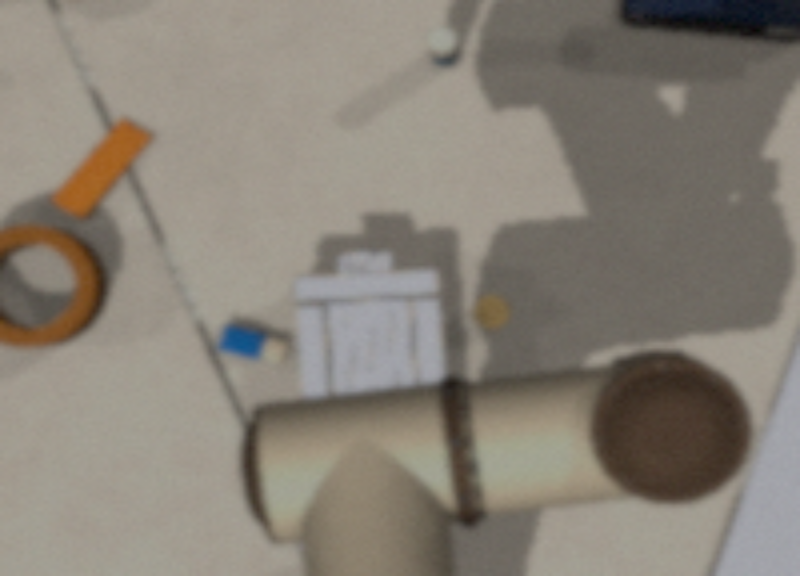

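The side view (s7) shows all four sections level and low. In the top view (t7) the visible part of the case is still at crop (295–440, 270–395), and the eraser and weight haven't moved.

```bash
python3 -c "
from h import *
print(workorder.job_done())"
```

```text
the job is handed in; nothing more can be done
None
```

I pressed all four rim sections shut with the closed fingertips and handed the job in at about 11 s of the 54 s allowed. The order was strap end, +y side, -y side, then tab end.

- **Snapped shut:** each press stopped at a fingertip height of about 58 mm, the stated shut height. The force readings there were 10 to 27 N. The joint values can't be read directly, so "shut" rests on these stops and the pictures.
- **Final pictures:** the side view shows all four sections level and low. The case, eraser, weight, glue stick, wedge and tape roll looked where they started. The arm hid the strap end in the top view, and I did not check the card pack separately.
- **Arm:** it was clear of everything, with a contact force near zero.
- **Disagreement:** the first case position, fitted from the top and side cameras, was about 5 mm off in the side view. I used a closer wrist picture instead. The fingertips landed on the rim in every later picture.

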